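# Fit the spare filter cassette in the fume filter

## Task

Take the long filter cassette out of the plywood rack, turn it down flat and slide it lengthwise into the slot in the front of the white fume filter unit. Push it fully home, through the stiff seal near the end, until it stops hard. Leave the short cassette in the rack.

Things in the scene. Friction and masses are not known exactly. Their poses are not given: they have to be found in the camera images.
- cassette: long filter cassette: rigid slab 140 x 60 x 14 mm, grey frame with pale pleats, alike both ways round and either face up, about 0.16 kg. Origin at its centre; x along the 140 mm length, y through the 14 mm thickness, z along the 60 mm width. At the start it stands on a long edge in one bay of the rack (z up), top edge 68 mm above the bench.
- short_cassette: the other cassette in the rack, the same but only 100 mm long (100 x 60 x 14 mm), same axes; to be left where it stands.
- rack: fixed plywood rack, base 170 x 150 mm, 8 mm thick; origin at the centre of its underside on the bench. Two bays run along its x, at y = +35 and -35 mm; each holds a cassette upright between four low posts (tops 40 mm above the bench, at x = +-36 mm, 2 mm play on each face). Which cassette stands in which bay varies.
- unit: fixed white desktop fume filter, 190 mm deep (x) x 190 mm wide (y) x 72 mm high, round fan grille on top. Origin at the centre of its underside on the bench; its front face, at x = -95 mm, looks towards the robot and has the slot in its middle (y = 0); +x is the direction of insertion.
- slot_mouth (a point): middle of the lower edge of the slot's mouth in the unit's front, 22 mm above the bench, axes as the unit's. The level slot is 62 mm wide, 16 mm high, with no lead-in. Hard stops 134 mm in: a cassette that is home still shows 6 mm, its centre 64 mm behind the mouth. From about 120 mm in, it must push back a sliding seal that resists with about 3 N and stays where it is pushed.

How it is judged:
By the outcome, as a careful person would: the job done as asked, in the order asked, and still so for the second after the job is handed in, with the robot touching nothing.
It also fails if it takes over 64 s, if anything falls off the work surface, if the arm or the gripper's body presses on something with over 40 N, if the wrist force passes 120 N, or if a joint passes its speed limit or range.

## Robot

A 7-joint arm with a two-finger parallel gripper is mounted at the origin on the work surface. World frame = base frame: x ahead of the robot, y to its left, z up, the work surface at z = 0. Lengths are in mm, angles in rad, forces in N, time in s.
With the tool pointing down it reaches from about 400 to 850 mm from the base axis. Payload 6.9 kg.
Tool frame: the origin (TCP) lies between the finger pads; the fingertips stand robot.finger_overhang ahead of it and the grasp point (between the pads) lies 8 mm behind it (robot.finger_overhang is the distance from the TCP to the fingertips, in mm); z points along the fingers, y is the direction in which the jaws open and shut (so a half turn about z gives the same grasp; the last joint's range is limited). The gripper opens to 85 mm and grips with 20 to 120 N. Pads are 22 mm wide; open, the fingers measure 114 mm over their backs; the gripper's body (76 mm by 85 mm) begins 54 mm behind the grasp point. The pads swing forward as they close: fully open they stand 13 mm farther back than shut.
Start: joints at [1.345, 0.507, -0.238, 1.5, 0.126, 1.149, -0.155], TCP at [203.561, -590.91, 242.275] pointing down, gripper open.
Joint ranges: [-3.08, 3.08], [-0.24, 2.05], [-1.43, 1.35], [0, 2.5], [-1.52, 4.66], [0.17, 1.96], [-2.89, 2.89]. Speed limits (rad/s): [2.39, 2.39, 3.14, 3.14, 3.14, 3.14, 3.14].

## Interface

Orientations are given as a unit quaternion [x, y, z, w].
In Python, from workcell import get_state, capture, camera_model, job, robot gives the robot as it stands.
- The arm moves only by the shell command python3 -m pendant 'ROWS' [FORCE]. ROWS is a JSON object of lists of equal length, an entry for each row: "dr": the turn, a rotation vector about the tool's x, y, z normalised to -1 to 1, where 1 is 0.08 rad, a list of three; "travel": the shift along the tool's x, y, z normalised to -1 to 1, where 1 is 0.02 m, a list of three; "hand": the opening, from 0 (shut) to 1 (fully open). A call has 1 to 20 rows; each row shifts and turns the pose as measured when the row begins, along the tool's axes as they then stand; what a row does not reach is not made up. A row lasts 1/12 s, in which the tool goes at most 41.7 mm and 7.16 degrees, less where a joint would pass 70% of its speed; a pose out of reach is approached as far as the arm can. A call with a number of a shift or a turn outside -1 to 1 is refused whole. A call with a gripper value outside its range is refused whole. The fingers move at their own pace and stop on an object; FORCE is the grip in N (left out, the last holds). Time passes only in rows, so rows that do not move let the fingers close. It gives the time, the measured TCP pose, the force and the opening at its end, in the units of the state.
- get_state(): the state, without advancing time (a new reading comes with each control period).
- capture(name): name is "scene" or "top" or "wrist"; returns the picture (384x512x3 uint8, red, green, blue); there is no depth.
- camera_model(name): a dict with "mtx" (3x3 intrinsics, pixels), "extrinsics" (4x4, takes a point from camera to world coordinates); the wrist camera has in their place "tool_from_camera" (4x4, takes a point from camera to tool coordinates, whose origin is the TCP and whose axes are the flange's). Camera axes: x right, y down, z forward; pixel columns grow to the right and rows downward; lengths in mm; the calibration is good to about 2 mm. A picture is of the moment at which its call begins: read the wrist's pose just before it. camera_model takes no time and is no camera call.
- job.job_done(): hands the job in, once; it reports no verdict.
The state is a dict: "time": time; "qpos": joint angles; "qd": joint speeds; "joint_efforts": joint torques, N m; "position": TCP position; "tool_rot": TCP orientation; "ft_force": force on the tool from outside, world axes, zero at the start; "ft_torque": the same for the moment, N m; "opening": finger opening in mm.
Only numpy, scipy, OpenCV 4.12 (cv2) and the standard library are available. Lean on these libraries where they do the work, as an engineer would, in place of code of your own. Each camera call takes 0.05 s, during which the arm holds its last target. There are 200 camera calls.

## Working session

There is one attempt and no reset: what is moved stays moved. The work goes in short steps, Python scripts to look and compute and a shell command to move; the robot and the scene stay as the last step left them, time stands still between calls to the robot, and variables do not carry over. Pictures are saved under pics/ and viewed, about 8 in all and at most 12, crops included, and the job is handed in when it is done.

```bash
mkdir -p pics; ls; python3 - <<'E'
from workcell import get_state, capture, camera_model, robot
import cv2,numpy as np
s=get_state(); print(s); print(robot.finger_overhang)
for n in("top","scene"):
    cv2.imwrite(f"pics/{n}0.png",capture(n)[:,:,::-1]); m=camera_model(n); print(n,np.round(m["mtx"],1).tolist(),np.round(m["extrinsics"],3).tolist())
print(camera_model("wrist"))
E
```

```text
pics
{'time': 0.0, 'qpos': array([ 1.34447374,  0.50835673, -0.23754586,  1.50115145,  0.125687  ,
        1.14891397, -0.15476645]), 'qd': array([-7.43834351e-04,  1.56776991e-05, -7.29940047e-04, -4.66043443e-04,
       -8.98848597e-04,  2.13303527e-03,  1.50560478e-04]), 'joint_efforts': array([-5.32743834e-04, -6.20601368e+01, -2.18652047e+00, -2.49666238e+01,
        1.28626075e-02,  1.20960581e-02,  3.21157381e-05]), 'position': array([ 203.38207051, -590.45552287,  241.4122374 ]), 'tool_rot': array([ 9.86262390e-01,  1.65183693e-01, -1.58769076e-04, -9.06191968e-04]), 'ft_force': array([ 0.2213749 , -1.24109673, -0.00279763]), 'ft_torque': array([-0.02406618, -0.02123379, -0.04600531]), 'opening': 85.35202982639092}
11.0
top [[361.5, 0.0, 255.5], [0.0, 361.5, 192.7], [0.0, 0.0, 1.0]] [[-0.004, -0.994, 0.11, 509.103], [-1.0, 0.001, -0.027, 106.298], [0.026, -0.11, -0.994, 857.897], [0.0, 0.0, 0.0, 1.0]]
scene [[493.2, 0.0, 258.0], [0.0, 493.2, 198.5], [0.0, 0.0, 1.0]] [[-0.685, 0.38, -0.622, 1239.384], [0.728, 0.335, -0.598, 713.906], [-0.019, -0.863, -0.506, 596.375], [0.0, 0.0, 0.0, 1.0]]
{'mtx': array([[302.33366906,   0.        , 256.00229436],
       [  0.        , 302.33366906, 194.0335357 ],
       [  0.        ,   0.        ,   1.        ]]), 'tool_from_camera': array([[-1.38135718e-04, -9.58647789e-01, -2.84595148e-01,
         7.25893947e+01],
       [ 9.99999856e-01, -2.79937980e-04,  4.57584143e-04,
         6.49423712e-01],
       [-5.18331018e-04, -2.84595044e-01,  9.58647689e-01,
        -1.32212532e+02],
       [ 0.00000000e+00,  0.00000000e+00,  0.00000000e+00,
         1.00000000e+00]])}
```

View pics/top0.png

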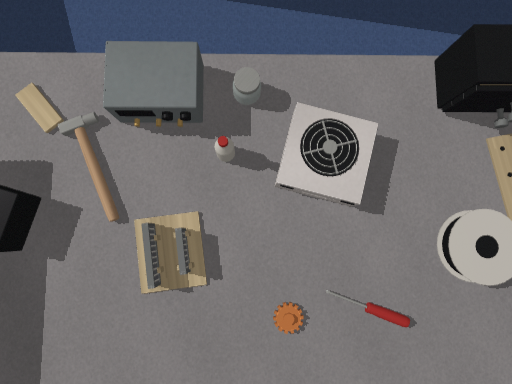

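View pics/scene0.png

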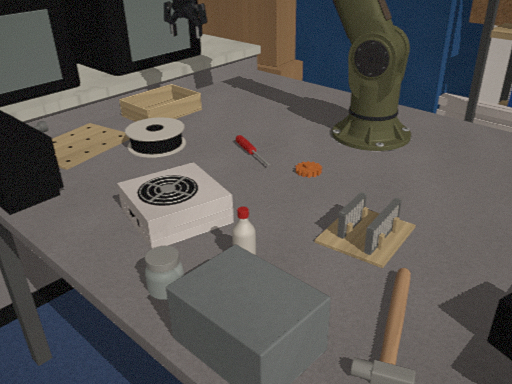

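Top view: the rack is at about (170,252), with the long cassette on the left at (151,255) and the short one at (182,252). The unit is at (327,154), with its front towards lower-left. I'll enlarge both for corner picking.

```bash
python3 - <<'E'
import cv2,numpy as np
a=cv2.imread("pics/top0.png")
r=cv2.resize(a[205:300,128:216],None,fx=4.5,fy=4.5,interpolation=cv2.INTER_CUBIC)
u=cv2.resize(a[97:212,270:384],None,fx=3.5,fy=3.5,interpolation=cv2.INTER_CUBIC)
h=max(r.shape[0],u.shape[0]); c=np.zeros((h,r.shape[1]+u.shape[1],3),np.uint8)
c[:r.shape[0],:r.shape[1]]=r;c[:u.shape[0],r.shape[1]:]=u
print(c.shape,r.shape,u.shape);cv2.imwrite("pics/crop1.png",c)
E
```

```text
(428, 795, 3) (428, 396, 3) (402, 399, 3)
```

View pics/crop1.png

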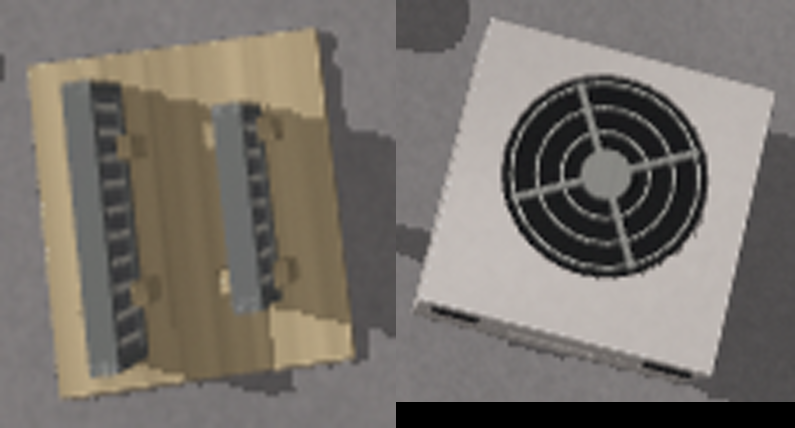

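```bash
cat > h.py <<'E'
from workcell import get_state, capture, camera_model, robot
import cv2,numpy as np
from scipy.optimize import least_squares
from scipy.spatial.transform import Rotation as R
def back(px,K,E,z):
    d=E[:3,:3]@np.linalg.solve(K,[px[0],px[1],1.]); o=E[:3,3]; return o+d*(z-o[2])/d[2]
def fit(pts,model):  # 2D rigid: model->pts
    f=lambda p:((np.array([[np.cos(p[2]),-np.sin(p[2])],[np.sin(p[2]),np.cos(p[2])]])@np.array(model,float).T).T+p[:2]-pts).ravel()
    best=min((least_squares(f,[*np.mean(pts,0),t]) for t in(0,1.57,3.14,-1.57)),key=lambda r:r.cost)
    return best.x,f(best.x)
def wristE(s):
    T=np.eye(4);T[:3,:3]=R.from_quat(s["tool_rot"]).as_matrix();T[:3,3]=s["position"]
    return T@camera_model("wrist")["tool_from_camera"]
E
python3 - <<'E'
from h import *
m=camera_model("top");K,E=m["mtx"],m["extrinsics"]
def pk(l,off,s,z,x0=0): return np.array([back(((x-x0+.5)/s+off[0]-.5,(y+.5)/s+off[1]-.5),K,E,z)[:2] for x,y in l])
P=pk([(27,65),(316,28),(355,358),(60,397)],(128,205),4.5,8); print(P)
# image up=+x, left=+y
mr=[(85,75),(85,-75),(-85,-75),(-85,75)]
print("rack",fit(P,mr))
C=pk([(63,83),(92,80),(117,374),(92,374)],(128,205),4.5,68)
print("cas",C,fit(C,[(70,7),(70,-7),(-70,-7),(-70,7)]))
S=pk([(213,103),(243,102),(262,308),(236,311)],(128,205),4.5,68)
print("short",S,fit(S,[(50,7),(50,-7),(-50,-7),(-50,7)]))
U=pk([(492,17),(775,92),(712,375),(415,302)],(270,97),3.5,72,396)
print("unit",U,fit(U,[(95,95),(95,-95),(-95,-95),(-95,95)]))
E
```

```text
[[541.98752947 367.40011209]
 [560.80393219 218.82847204]
 [392.47901597 196.71387999]
 [374.2657138  345.29179167]]
rack (array([4.67384048e+02, 2.82058564e+02, 1.27836915e-01]), array([ 0.14124133, -0.11698366,  0.4481899 , -0.32134112,  0.16030895,
        0.12011947, -0.74974018,  0.3182053 ]))
cas [[530.99110259 331.5407037 ]
 [532.38590015 317.75971741]
 [394.1575564  302.08580335]
 [394.24698989 313.7849697 ]] (array([4.62945387e+02, 3.16292799e+02, 1.20344321e-01]), array([ 0.60762138,  0.10524952,  0.89358045, -0.01250719,  0.13449415,
       -1.1461595 , -1.63569598,  1.05341716]))
short [[521.18766384 259.70907709]
 [521.61797039 245.36918156]
 [424.26026326 234.58163412]
 [422.94433415 246.83061592]] (array([4.72502558e+02, 2.46622627e+02, 1.19387700e-01]), array([ 0.12525153, -0.18106325,  1.36240502,  0.25848779, -0.5680628 ,
       -0.86439361, -0.91959373,  0.78696908]))
unit [[ 803.44502048   -9.46314553]
 [ 754.50060919 -191.72627994]
 [ 571.63357377 -144.2153925 ]
 [ 617.90341635   42.11232523]] (array([686.87065495, -75.82312319,   6.02541322]), array([-0.49507997,  1.28319984,  0.01322326, -0.17612881, -0.84220439,
        0.74909181,  1.3240611 , -1.85616285]))
```

Front of unit faces the robot: centre (687,-76), yaw -0.258, mouth about (595,-52). Long cassette is at (463,316), yaw about 0.125. Moving towards the rack via a safe radius.

```bash
cat >> h.py <<'E'
def togo(pos,yaw=None,tilt=0):
    s=get_state();Rt=R.from_quat(s["tool_rot"]);d=Rt.inv().apply(np.array(pos)-s["position"])/20
    print("t",round(s["time"],2),"pos",s["position"].round(1),"travel units",d.round(2),"open",round(s["opening"],1),"F",s["ft_force"].round(1))
    if yaw is not None:
        T=R.from_euler("z",yaw)*R.from_euler("x",np.pi)*R.from_euler("x",tilt)
        print("dr units",((Rt.inv()*T).as_rotvec()/.08).round(2),"travel in target axes",(T.inv().apply(np.array(pos)-s["position"])/20).round(2))
E
python3 -m pendant '{"dr":[[0,0,0.87],[0,0,0.87],[0,0,0.87],[0,0,0],[0,0,0],[0,0,0],[0,0,0],[0,0,0],[0,0,0],[0,0,0],[0,0,0],[0,0,0],[0,0,0],[0,0,0],[0,0,0],[0,0,0],[0,0,0],[0,0,0],[0,0,0],[0,0,0]],"travel":[[0.9,-1,0],[0.9,-1,0],[0.9,-1,0],[0.9,-1,0],[0.9,-1,0],[0.9,-1,0],[0.9,-1,0],[0.9,-1,0],[0.9,-1,0],[0.9,-1,0],[0.9,-1,0],[0.9,-1,0],[0.9,-1,0],[0.9,-1,0],[0.9,-1,0],[0.9,-1,0],[0.9,-1,0],[0.9,-1,0],[0.9,-1,0],[0.9,-1,0]],"hand":[0.6,0.6,0.6,0.6,0.6,0.6,0.6,0.6,0.6,0.6,0.6,0.6,0.6,0.6,0.6,0.6,0.6,0.6,0.6,0.6]}'
python3 -c "
from h import *
togo([420,310,260],.125)"
```

```text
time: 1.77
position: [511.3, -130.6, 234.1]
tool_rot: [0.999, 0.049, -0.007, -0.005]
ft_force: [-0.2, -0.4, -1.1]
opening: 51.1
t 1.77 pos [ 511.3 -130.6  234.1] travel units [ -2.41 -22.38  -1.04] open 51.1 F [-0.2 -0.4 -1.1]
dr units [-0.13  0.16 -0.34] travel in target axes [ -1.78 -22.43  -1.3 ]
```

```bash
python3 -m pendant '{"dr":[[-0.1,0.1,-0.35],[0,0,0],[0,0,0],[0,0,0],[0,0,0],[0,0,0],[0,0,0],[0,0,0],[0,0,0],[0,0,0],[0,0,0],[0,0,0],[0,0,0],[0,0,0],[0,0,0],[0,0,0],[0,0,0],[0,0,0],[0,0,0],[0,0,0]],"travel":[[-0.05,-1,0],[-0.05,-1,0],[-0.05,-1,0],[-0.05,-1,0],[-0.05,-1,0],[-0.05,-1,0],[-0.05,-1,0],[-0.05,-1,0],[-0.05,-1,0],[-0.05,-1,0],[-0.05,-1,0],[-0.05,-1,0],[-0.05,-1,0],[-0.05,-1,0],[-0.05,-1,0],[-0.05,-1,0],[-0.05,-1,0],[-0.05,-1,0],[-0.05,-1,0],[-0.05,-1,0]],"hand":[0.6,0.6,0.6,0.6,0.6,0.6,0.6,0.6,0.6,0.6,0.6,0.6,0.6,0.6,0.6,0.6,0.6,0.6,0.6,0.6]}'
python3 -c "
from h import *
togo([463,316.5,180],.125)"
```

```text
time: 3.43
position: [434.6, 283.6, 229.8]
tool_rot: [0.998, 0.065, -0.008, -0.001]
ft_force: [0.9, 0.1, 1.3]
opening: 51.2
t 3.43 pos [434.6 283.6 229.8] travel units [ 1.66 -1.44  2.47] open 51.2 F [0.9 0.1 1.3]
dr units [-0.03  0.19  0.07] travel in target axes [ 1.61 -1.46  2.49]
```

```bash
python3 -m pendant '{"dr":[[0,0.15,0.05],[0,0,0],[0,0,0],[0,0,0]],"travel":[[0.8,-0.75,0.8],[0.8,-0.7,0.8],[0,0,0.8],[0,0,0]],"hand":[0.6,0.6,0.6,0.6]}'
python3 -c "
from h import *
s=get_state();im=capture('wrist');cv2.imwrite('pics/w1.png',im[:,:,::-1]);np.save('w1.npy',wristE(s))
togo([463,316.5,45],.125)"
```

```text
time: 3.77
position: [460.5, 324.2, 180.1]
tool_rot: [0.998, 0.067, -0.001, -0.003]
ft_force: [-0.7, -0.6, -0.5]
opening: 50.9
t 3.82 pos [460.9 324.8 181.6] travel units [0.05 0.47 6.83] open 51.5 F [0.3 0.8 0.3]
dr units [-0.09  0.01  0.11] travel in target axes [0.05 0.42 6.83]
```

View pics/w1.png

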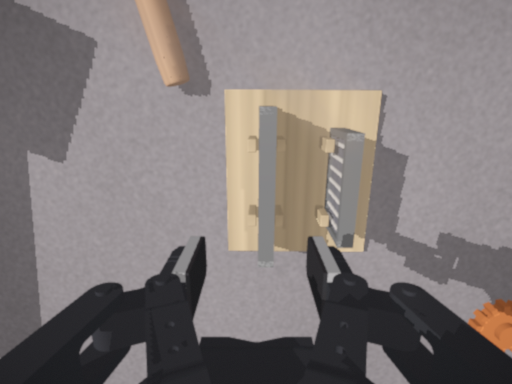

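Wrist view: the long cassette's top face has corners at about (260,107), (276,107), (274,263) and (259,263), and the posts are clear of its middle.

```bash
python3 -c "
from h import *
E=np.load('w1.npy');K=camera_model('wrist')['mtx']
C=np.array([back(p,K,E,68)[:2] for p in [(260,107),(276,107),(274,263),(259,263)]])
x,r=fit(C,[(70,7),(70,-7),(-70,-7),(-70,7)]);print(C.round(1),x,r.round(1))
togo([x[0],x[1],45],x[2]%(2*np.pi))"
```

```text
[[530.7 330.5]
 [532.4 318.2]
 [398.1 299.4]
 [396.2 312.8]] [4.64346213e+02 3.15214880e+02 1.34823458e-01] [ 2.1  1.1  2.3 -0.5 -2.2 -0.5 -2.2 -0.1]
t 3.82 pos [460.9 324.8 181.6] travel units [0.11 0.55 6.83] open 51.5 F [0.3 0.8 0.3]
dr units [-0.09  0.01 -0.02] travel in target axes [0.1  0.5  6.83]
```

```bash
python3 -m pendant '{"dr":[[-0.1,0,0],[0,0,0],[0,0,0],[0,0,0],[0,0,0],[0,0,0]],"travel":[[0.1,0.5,0.5],[0,0,1],[0,0,1],[0,0,1],[0,0,0.6],[0,0,0]],"hand":[0.6,0.6,0.6,0.6,0.6,0.6]}'
python3 -c "
from h import *
togo([464,315.5,45],.13)"
```

```text
time: 4.32
position: [467.7, 308.8, 99.9]
tool_rot: [0.998, 0.064, 0.003, 0.002]
ft_force: [0.7, -1.0, 1.3]
opening: 51.3
t 4.32 pos [467.7 308.8  99.9] travel units [-0.16 -0.36  2.74] open 51.3 F [ 0.7 -1.   1.3]
dr units [ 0.05 -0.07 -0.01] travel in target axes [-0.14 -0.35  2.75]
```

```bash
python3 -m pendant '{"dr":[[0.05,-0.05,0],[0,0,0],[0,0,0]],"travel":[[-0.15,-0.35,0.4],[0,0,0.4],[0,0,0]],"hand":[0.6,0.6,0.6]}'
python3 -c "
from h import *
togo([464,315.5,45],.13)"
```

```text
time: 4.57
position: [465.0, 313.8, 84.5]
tool_rot: [0.998, 0.063, 0.002, -0.0]
ft_force: [0.1, 0.6, 0.6]
opening: 50.9
t 4.57 pos [465.  313.8  84.5] travel units [-0.04 -0.09  1.97] open 50.9 F [0.1 0.6 0.6]
dr units [ 0.   -0.04 -0.05] travel in target axes [-0.04 -0.09  1.97]
```

```bash
python3 -m pendant '{"dr":[[0,0,0],[0,0,0],[0,0,0],[0,0,0],[0,0,0]],"travel":[[0,-0.1,0.6],[0,0,0.6],[0,0,0.6],[0,0,0.2],[0,0,0]],"hand":[0.6,0.6,0.6,0.6,0.6]}'
python3 -c "
from h import *
togo([464,315.5,45],.13)"
```

```text
time: 4.98
position: [467.0, 317.3, 46.4]
tool_rot: [0.998, 0.063, 0.005, -0.002]
ft_force: [0.8, 1.1, 0.6]
opening: 51.3
t 4.98 pos [467.  317.3  46.4] travel units [-0.16  0.07  0.07] open 51.3 F [0.8 1.1 0.6]
dr units [-0.03 -0.12 -0.05] travel in target axes [-0.16  0.07  0.07]
```

Close, then lift.

```bash
python3 -m pendant '{"dr":[[0,-0.1,0],[0,0,0],[0,0,0],[0,0,0],[0,0,0],[0,0,0]],"travel":[[-0.1,0.05,0],[0,0,0],[0,0,0],[0,0,0],[0,0,0],[0,0,0]],"hand":[0,0,0,0,0,0]}' 60
python3 -m pendant '{"dr":[[0,0,0],[0,0,0],[0,0,0],[0,0,0],[0,0,0],[0,0,0],[0,0,0],[0,0,0],[0,0,0],[0,0,0]],"travel":[[0,0,-0.4],[0,0,-0.6],[0,0,-0.8],[0,0,-1],[0,0,-1],[0,0,-1],[0,0,-1],[0,0,-1],[0,0,-1],[0,0,0]],"hand":[0,0,0,0,0,0,0,0,0,0]}'
python3 -c "
from h import *
togo([500,-25,200],-.258); print(get_state()['qpos'].round(2))"
```

```text
time: 5.48
position: [466.1, 316.6, 49.4]
tool_rot: [0.998, 0.063, 0.002, -0.002]
ft_force: [-0.9, 1.2, -2.0]
opening: 12.9
time: 6.32
position: [463.1, 314.7, 215.6]
tool_rot: [0.998, 0.064, -0.0, -0.001]
ft_force: [1.4, 0.9, -1.9]
opening: 13.1
t 6.32 pos [463.1 314.7 215.6] travel units [-0.33 17.08  0.74] open 13.1 F [ 1.4  0.9 -1.9]
dr units [-0.02  0.02  4.82] travel in target axes [ 6.12 15.95  0.78]
[-0.34  0.45 -0.45  1.71  0.22  1.03 -2.31]
```

Holding. Move over the lay-down spot in front of the slot.

```bash
python3 -m pendant '{"dr":[[0,0,0.6],[0,0,0.7],[0,0,0.7],[0,0,0.7],[0,0,0.7],[0,0,0.7],[0,0,0.7],[0,0,0],[0,0,0],[0,0,0],[0,0,0],[0,0,0],[0,0,0],[0,0,0],[0,0,0],[0,0,0],[0,0,0],[0,0,0]],"travel":[[0,0.7,0],[0.1,1,0],[0.2,1,0],[0.3,1,0],[0.3,1,0],[0.3,1,0],[0.3,1,0],[0.35,1,0],[0.35,1,0],[0.35,1,0],[0.35,1,0],[0.35,1,0],[0.35,1,0],[0.35,1,0],[0.35,1,0],[0.3,0.8,0],[0.2,0.4,0],[0,0,0]],"hand":[0,0,0,0,0,0,0,0,0,0,0,0,0,0,0,0,0,0]}'
python3 -c "
from h import *
togo([490,-25,200],-.258); print(get_state()['qpos'].round(2))"
```

```text
time: 7.82
position: [475.6, -64.8, 200.1]
tool_rot: [0.985, -0.173, -0.015, 0.008]
ft_force: [0.2, -0.1, -2.0]
opening: 13.1
t 7.82 pos [475.6 -64.8 200.1] travel units [-0.   -2.12 -0.04] open 13.1 F [ 0.2 -0.1 -2. ]
dr units [ 0.25  0.35 -1.11] travel in target axes [ 0.19 -2.11  0.  ]
[ 0.26  0.35 -0.25  1.91  0.12  0.93 -1.97]
```

```bash
python3 -m pendant '{"dr":[[0.2,0.3,-0.9],[0,0,0],[0.7,0,0],[0.7,0,0],[0.7,0,0],[0.7,0,0],[0,0,0]],"travel":[[0,-1,0],[0,-1,0],[0,0,0],[0,0,0],[0,0,0],[0,0,0],[0,0,0]],"hand":[0,0,0,0,0,0,0]}'
python3 -c "
from h import *
togo([490,-25,200],-.258,1.0); print(get_state()['qpos'].round(2))"
```

```text
time: 8.4
position: [484.6, -19.7, 196.4]
tool_rot: [0.984, -0.136, 0.011, -0.115]
ft_force: [-0.4, -0.9, -2.0]
opening: 13.4
t 8.4 pos [484.6 -19.7 196.4] travel units [ 0.33  0.13 -0.22] open 13.4 F [-0.4 -0.9 -2. ]
dr units [ 9.61 -0.02 -0.24] travel in target axes [ 0.33 -0.05 -0.25]
[ 0.44  0.35 -0.39  1.96 -0.13  0.82 -1.68]
```

```bash
python3 -m pendant '{"dr":[[0.8,0,0],[0.8,0,0],[0.8,0,0],[0.8,0,0],[0.8,0,0],[0.8,0,0],[0.8,0,0],[0.8,0,0],[0.8,0,0],[0.8,0,0],[0.8,0,0],[0,0,0]],"travel":[[0,0,0],[0,0,0],[0,0,0],[0,0,0],[0,0,0],[0,0,0],[0,0,0],[0,0,0],[0,0,0],[0,0,0],[0,0,0],[0,0,0]],"hand":[0,0,0,0,0,0,0,0,0,0,0,0]}'
python3 -c "
from h import *
togo([490,-25,120],-.258,1.0); print(get_state()['qpos'].round(2))
cv2.imwrite('pics/s2.png',capture('scene')[:,:,::-1])"
```

```text
time: 9.4
position: [481.7, -10.0, 194.5]
tool_rot: [0.881, -0.123, 0.05, -0.454]
ft_force: [-0.6, -0.2, -2.5]
opening: 13.1
t 9.4 pos [481.7 -10.  194.5] travel units [0.69 3.37 1.66] open 13.1 F [-0.6 -0.2 -2.5]
dr units [ 0.64  0.09 -0.31] travel in target axes [0.59 3.47 1.49]
[ 1.03  0.66 -0.73  2.05 -0.71  0.86 -0.91]
```

View pics/s2.png

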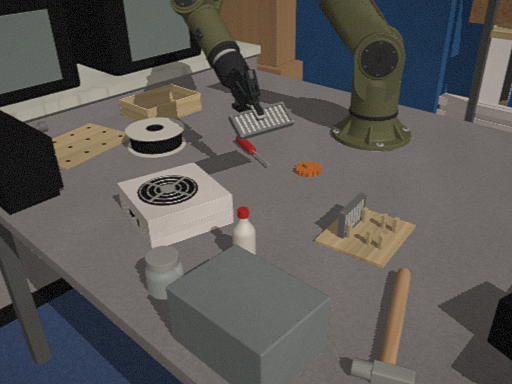

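Slab is held and tilted as intended; the area below is clear. Descending.

```bash
python3 -m pendant '{"dr":[[0.8,0.1,-0.3],[0.3,0,0],[0,0,0],[0,0,0],[0,0,0],[0,0,0],[0,0,0],[0,0,0]],"travel":[[0,0.6,0.4],[0,0.85,0.5],[0,0.85,0.5],[0,0.85,0.5],[0,0.85,0.5],[0,0.85,0.5],[0,0.5,0.3],[0,0,0]],"hand":[0,0,0,0,0,0,0,0]}'
python3 -c "
from h import *
togo([475,-10,32],-.258,1.04); print(get_state()['qpos'].round(2))"
```

```text
time: 10.12
position: [484.9, -6.2, 67.1]
tool_rot: [0.869, -0.105, 0.061, -0.479]
ft_force: [0.7, 0.1, -1.5]
opening: 13.1
t 10.12 pos [484.9  -6.2  67.1] travel units [-0.45  1.65  0.68] open 13.1 F [ 0.7  0.1 -1.5]
dr units [0.39 0.13 0.16] travel in target axes [-0.43  1.67  0.62]
[ 1.02  0.96 -0.72  2.1  -0.72  0.63 -0.67]
```

```bash
python3 -m pendant '{"dr":[[0.3,0.1,0.1],[0,0,0],[0,0,0],[0,0,0],[0,0,0],[0,0,0]],"travel":[[0,0.45,0.25],[0,0.4,0.25],[0,0.35,0.2],[0,0.15,0.1],[0,0.1,0.06],[0,0,0]],"hand":[0,0,0,0,0,0]}'
python3 -c "
from h import *
togo([475,-10,32],-.258,1.04)"
```

```text
time: 10.62
position: [487.5, -4.5, 35.5]
tool_rot: [0.865, -0.106, 0.064, -0.487]
ft_force: [-0.2, -0.1, -1.2]
opening: 13.4
t 10.62 pos [487.5  -4.5  35.5] travel units [-0.54  0.37 -0.27] open 13.4 F [-0.2 -0.1 -1.2]
dr units [0.16 0.07 0.15] travel in target axes [-0.53  0.37 -0.28]
```

```bash
python3 -m pendant '{"dr":[[0,0,0],[0,0,0],[0,0,0]],"travel":[[0,0.13,0.08],[0,0.1,0.06],[0,0,0]],"hand":[0,0,0]}'
python3 -c "
from h import *
togo([475,-10,30],-.258,1.04)"
python3 -m pendant '{"dr":[[0,0,0],[0,0,0]],"travel":[[0,0.1,0.06],[0,0,0]],"hand":[0,0]}'
```

```text
time: 10.87
position: [488.0, -4.4, 30.9]
tool_rot: [0.865, -0.105, 0.064, -0.487]
ft_force: [0.4, -0.2, -2.6]
opening: 13.3
t 10.87 pos [488.   -4.4  30.9] travel units [-0.56  0.26 -0.35] open 13.3 F [ 0.4 -0.2 -2.6]
dr units [0.18 0.07 0.17] travel in target axes [-0.56  0.26 -0.35]
time: 11.03
position: [488.1, -4.5, 28.6]
tool_rot: [0.865, -0.105, 0.064, -0.486]
ft_force: [-0.2, -0.5, -2.7]
opening: 13.1
```

```bash
python3 -m pendant '{"dr":[[0,0,0],[0,0,0]],"travel":[[0,0.1,0.06],[0,0,0]],"hand":[0,0]}'
python3 -m pendant '{"dr":[[0,0,0],[0,0,0]],"travel":[[0,0.1,0.06],[0,0,0]],"hand":[0,0]}'
```

```text
time: 11.2
position: [488.4, -4.3, 27.1]
tool_rot: [0.865, -0.105, 0.064, -0.487]
ft_force: [-1.4, -1.5, 0.5]
opening: 13.1
time: 11.37
position: [488.6, -3.5, 27.0]
tool_rot: [0.863, -0.105, 0.065, -0.489]
ft_force: [-1.5, -0.9, -0.6]
opening: 12.6
```

Edge contact felt at z≈27. Open slightly and back out along the tool axis.

```bash
python3 -m pendant '{"dr":[[0,0,0],[0,0,0],[0,0,0],[0,0,0]],"travel":[[0,-0.1,0],[0,-0.1,0],[0,0,0],[0,0,0]],"hand":[0.22,0.25,0.25,0.25]}' 
python3 -m pendant '{"dr":[[0,0,0],[0,0,0],[0,0,0],[0,0,0],[0,0,0],[0,0,0]],"travel":[[0,0,-0.3],[0,0,-0.4],[0,0,-0.5],[0,0,-0.5],[0,0,-0.5],[0,0,0]],"hand":[0.25,0.25,0.25,0.25,0.25,0.25]}' 
python3 -c "
from h import *
togo([475,-10,30],-.258,0)
a=cv2.resize(capture('scene')[60:240,150:350,::-1],None,fx=2,fy=2);b=cv2.resize(capture('top')[150:330,200:400,::-1],None,fx=2,fy=2)
cv2.imwrite('pics/s3.png',np.hstack([a,b]))"
```

```text
time: 11.7
position: [489.1, -1.5, 30.3]
tool_rot: [0.864, -0.105, 0.065, -0.489]
ft_force: [-0.2, -0.2, -2.4]
opening: 21.2
time: 12.2
position: [478.2, -41.1, 54.9]
tool_rot: [0.864, -0.104, 0.064, -0.489]
ft_force: [-0.6, 0.5, 0.6]
opening: 21.0
t 12.2 pos [478.2 -41.1  54.9] travel units [-0.54  0.31  1.9 ] open 21.0 F [-0.6  0.5  0.6]
dr units [-1.29e+01 -1.00e-02  2.10e-01] travel in target axes [-0.55 -1.46  1.24]
```

View pics/s3.png

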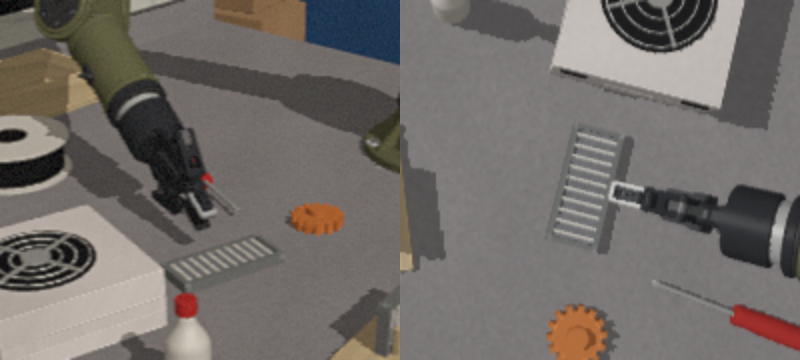

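The slab lies flat in front of the slot, clear of the fingers. Raise, straighten the tool, open.

```bash
python3 -m pendant '{"dr":[[0,0,0],[0,0,0],[0,0,0],[-0.8,0,0],[-0.8,0,0],[-0.8,0,0],[-0.8,0,0],[-0.8,0,0],[-0.8,0,0],[-0.8,0,0],[-0.8,0,0],[-0.8,0,0],[-0.8,0,0],[-0.8,0,0],[-0.8,0,0],[-0.8,0,0],[-0.8,0,0],[-0.8,0,0],[0,0,0],[0,0,0]],"travel":[[0,-0.6,-0.5],[0,-0.85,-0.5],[0,-0.85,-0.5],[0,-0.85,-0.5],[0,-0.85,-0.5],[0,-0.6,-0.4],[0,0,0],[0,0,0],[0,0,0],[0,0,0],[0,0,0],[0,0,0],[0,0,0],[0,0,0],[0,0,0],[0,0,0],[0,0,0],[0,0,0],[0,0,0],[0,0,0]],"hand":[0.25,0.25,0.25,0.25,0.25,0.9,0.9,0.9,0.9,0.9,0.9,0.9,0.9,0.9,0.9,0.9,0.9,0.9,0.9,0.9]}' 
python3 -c "
from h import *
togo([450,-10,180],-.258,0);print(get_state()['qpos'].round(2))"
```

```text
time: 13.97
position: [472.1, -24.0, 166.1]
tool_rot: [0.993, -0.112, 0.003, -0.022]
ft_force: [-0.5, -0.2, 0.6]
opening: 76.7
t 13.97 pos [472.1 -24.  166.1] travel units [-1.24 -0.46 -0.68] open 76.7 F [-0.5 -0.2  0.6]
dr units [-0.55  0.    0.41] travel in target axes [-1.25 -0.39 -0.7 ]
[ 0.18  0.36 -0.21  2.01  0.04  0.77 -1.84]
```

```bash
python3 -m pendant '{"dr":[[-0.4,0,0.3],[0,0,0],[0,0,0],[0,0,0]],"travel":[[-0.7,-0.2,-0.5],[-0.7,-0.2,-0.2],[0,0,0],[0,0,0]],"hand":[0.9,0.9,0.9,0.9]}' 
python3 -c "
from h import *
s=get_state();im=capture('wrist');cv2.imwrite('pics/w2.png',cv2.resize(im[:,:,::-1],None,fx=1.5,fy=1.5));np.save('w2.npy',wristE(s))
togo([450,-10,180],-.258,0)"
```

```text
time: 14.3
position: [443.5, -9.7, 178.9]
tool_rot: [0.992, -0.124, -0.002, -0.009]
ft_force: [0.3, -0.5, 0.2]
opening: 76.6
t 14.35 pos [443.2  -9.9 178.8] travel units [ 0.33 -0.08 -0.06] open 76.9 F [-0.6 -0.1 -0.3]
dr units [-0.22  0.08  0.1 ] travel in target axes [ 0.33 -0.08 -0.06]
```

View pics/w2.png

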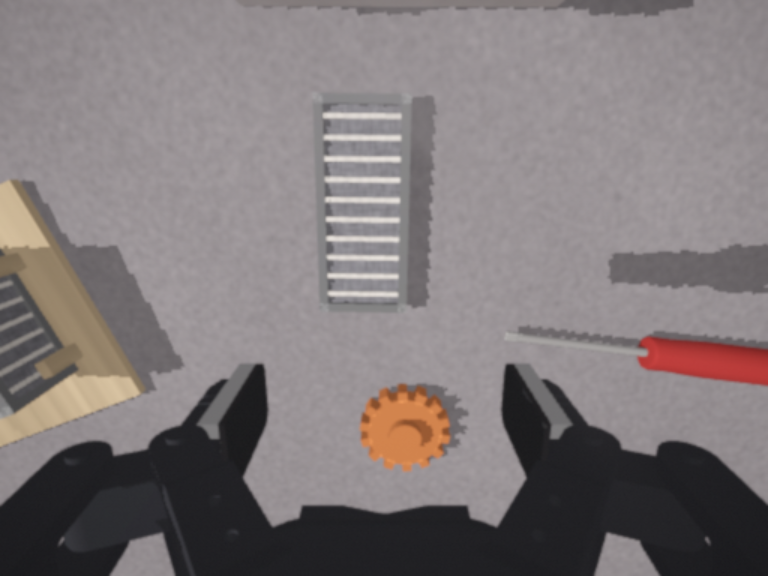

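Slab corners (1.5× picture): (315,94), (411,94), (407,311), (321,310); it is flat on the bench.

```bash
python3 -c "
from h import *
E=np.load('w2.npy');K=camera_model('wrist')['mtx']
C=np.array([back(((p[0]+.5)/1.5-.5,(p[1]+.5)/1.5-.5),K,E,14)[:2] for p in [(315,94),(411,94),(407,311),(321,310)]])
x,r=fit(C,[(70,30),(70,-30),(-70,-30),(-70,30)]);x[2]=(x[2]+np.pi)%(2*np.pi)-np.pi;print(C.round(1),x,r.round(1))
d=np.array([np.cos(x[2]),np.sin(x[2])]);g=x[:2]-48*d;print(g)
togo([*g,60],x[2])"
```

```text
[[559.5   6.5]
 [545.  -49.8]
 [410.8 -15.1]
 [425.9  42.6]] [ 4.85311571e+02 -3.94222598e+00 -2.57486435e-01] [ 1.1  0.7  0.3 -1.  -0.8 -0.  -0.6  0.3]
[438.89398204   8.28100561]
t 14.35 pos [443.2  -9.9 178.8] travel units [-0.4  -0.72  5.95] open 76.9 F [-0.6 -0.1 -0.3]
dr units [-0.22  0.08  0.1 ] travel in target axes [-0.44 -0.82  5.94]
```

```bash
python3 -m pendant '{"dr":[[-0.2,0.1,0.1],[0,0,0],[0,0,0],[0,0,0],[0,0,0],[0,0,0],[0,0,0]],"travel":[[-0.45,-0.75,0.4],[0,0,1],[0,0,1],[0,0,1],[0,0,1],[0,0,0.4],[0,0,0]],"hand":[0.95,0.95,0.95,0.95,0.95,0.95,0.95]}' 
python3 -c "
from h import *
togo([437,8.6,13],-.2575)"
```

```text
time: 14.93
position: [441.5, 1.7, 78.7]
tool_rot: [0.991, -0.134, 0.004, -0.004]
ft_force: [0.0, -0.8, 0.2]
opening: 81.2
t 14.93 pos [441.5   1.7  78.7] travel units [-0.33 -0.25  3.29] open 81.2 F [ 0.  -0.8  0.2]
dr units [-0.1  -0.08 -0.14] travel in target axes [-0.31 -0.28  3.29]
```

```bash
python3 -m pendant '{"dr":[[-0.1,-0.05,-0.1],[0,0,0],[0,0,0],[0,0,0],[0,0,0]],"travel":[[-0.3,-0.28,0.6],[0,0,0.7],[0,0,0.7],[0,0,0.3],[0,0,0]],"hand":[0.95,0.95,0.95,0.95,0.95]}' 
python3 -c "
from h import *
togo([437,8.6,13],-.2575)"
```

```text
time: 15.35
position: [439.4, 5.2, 31.5]
tool_rot: [0.991, -0.133, 0.002, -0.001]
ft_force: [-0.4, 0.3, 0.4]
opening: 81.2
t 15.35 pos [439.4   5.2  31.5] travel units [-0.16 -0.13  0.92] open 81.2 F [-0.4  0.3  0.4]
dr units [-0.02 -0.04 -0.12] travel in target axes [-0.16 -0.13  0.93]
```

```bash
python3 -m pendant '{"dr":[[0,-0.05,-0.1],[0,0,0],[0,0,0],[0,0,0]],"travel":[[-0.15,-0.13,0.3],[0,0,0.3],[0,0,0.2],[0,0,0]],"hand":[0.95,0.95,0.95,0.95]}' 
python3 -m pendant '{"dr":[[0,0,0],[0,0,0],[0,0,0],[0,0,0]],"travel":[[0,0,0],[0,0,0],[0,0,0],[0,0,0]],"hand":[0.6,0.5,0.5,0.5]}' 90
python3 -c "
from h import *
togo([437,8.6,13],-.2575)"
```

```text
time: 15.68
position: [438.5, 7.8, 15.8]
tool_rot: [0.992, -0.13, 0.001, -0.001]
ft_force: [0.5, 0.4, 0.5]
opening: 81.2
time: 16.02
position: [438.8, 7.9, 17.4]
tool_rot: [0.992, -0.129, 0.002, -0.001]
ft_force: [-0.5, 0.1, -1.8]
opening: 55.6
t 16.02 pos [438.8   7.9  17.4] travel units [-0.09 -0.01  0.22] open 55.6 F [-0.5  0.1 -1.8]
dr units [-0.04 -0.04 -0.02] travel in target axes [-0.09 -0.01  0.22]
```

Opening 55.6 is too small: the fingertips probably slid over the slab's upper edge. Reopen and go lower.

```bash
python3 -m pendant '{"dr":[[0,0,0],[0,0,0],[0,0,0],[0,0,0],[0,0,0],[0,0,0]],"travel":[[0,0,-0.3],[0,0,0],[0,0,0],[0,0,0],[0,0,0],[0,0,0]],"hand":[0.95,0.95,0.95,0.95,0.95,0.95]}' 
python3 -c "
from h import *
s=get_state();im=capture('wrist');cv2.imwrite('pics/w3.png',im[:,:,::-1]);np.save('w3.npy',wristE(s))
togo([437,8.6,8],-.2575)"
```

```text
time: 16.52
position: [439.5, 7.9, 25.0]
tool_rot: [0.992, -0.129, 0.003, -0.002]
ft_force: [0.6, -0.4, -0.3]
opening: 80.7
t 16.57 pos [439.5   7.9  25. ] travel units [-0.14  0.    0.85] open 80.9 F [-0.3 -0.  -0.6]
dr units [-0.05 -0.07 -0.03] travel in target axes [-0.13 -0.    0.85]
```

View pics/w3.png

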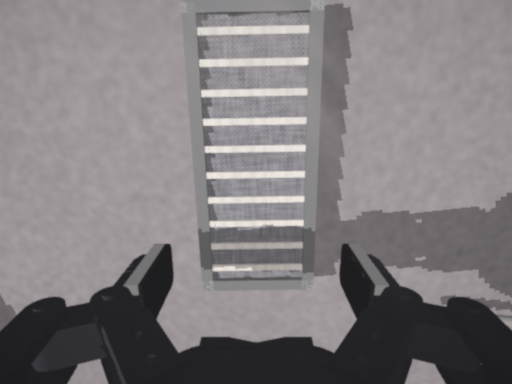

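Slab flat, still centred between the fingers (edges 203–313 px, fingers 170–342 px). Lower to TCP z≈8 and close.

```bash
python3 -m pendant '{"dr":[[0,-0.05,0],[0,0,0],[0,0,0],[0,0,0],[0,0,0]],"travel":[[-0.1,0,0.3],[0,0,0.3],[0,0,0.25],[0,0,0],[0,0,0]],"hand":[0.95,0.95,0.95,0.95,0.95]}' 
python3 -m pendant '{"dr":[[0,0,0],[0,0,0],[0,0,0],[0,0,0],[0,0,0]],"travel":[[0,0,0],[0,0,0],[0,0,0],[0,0,0],[0,0,0]],"hand":[0.6,0.4,0.4,0.4,0.4]}' 90
python3 -c "
from h import *
togo([437,8.6,8],-.2575)"
```

```text
time: 16.98
position: [437.0, 8.5, 5.4]
tool_rot: [0.992, -0.129, -0.0, -0.002]
ft_force: [0.7, -0.5, 0.6]
opening: 81.1
time: 17.4
position: [437.1, 9.0, 7.5]
tool_rot: [0.992, -0.129, 0.001, -0.002]
ft_force: [-0.0, -0.1, -2.2]
opening: 57.8
t 17.4 pos [437.1   9.    7.5] travel units [ 0.    0.02 -0.02] open 57.8 F [-0.  -0.1 -2.2]
dr units [-0.04 -0.01 -0.01] travel in target axes [ 0.    0.02 -0.02]
```

```bash
python3 -m pendant '{"dr":[[0,0,0],[0,0,0],[0,0,0],[0,0,0],[0,0,0]],"travel":[[0,0,-0.3],[0,0,-0.6],[0,0,-0.6],[0,0,0],[0,0,0]],"hand":[0.4,0.4,0.4,0.4,0.4]}' 110
python3 -c "
from h import *
togo([437,8.6,30],-.2575)
s=get_state();im=capture('wrist');np.save('w4.npy',wristE(s));b=capture('scene')[80:240,120:320,::-1]
cv2.imwrite('pics/s4.png',np.hstack([im[:,:,::-1][:300],cv2.resize(b,(280,224)) if 0 else cv2.copyMakeBorder(cv2.resize(b,(288,230)),0,70,0,0,cv2.BORDER_CONSTANT)]))"
```

```text
time: 17.82
position: [435.9, 8.7, 38.6]
tool_rot: [0.992, -0.129, -0.001, -0.001]
ft_force: [-0.8, 0.9, -1.8]
opening: 57.0
t 17.82 pos [435.9   8.7  38.6] travel units [ 0.05 -0.01  0.43] open 57.0 F [-0.8  0.9 -1.8]
dr units [-0.03  0.02 -0.02] travel in target axes [ 0.05 -0.01  0.43]
```

View pics/s4.png

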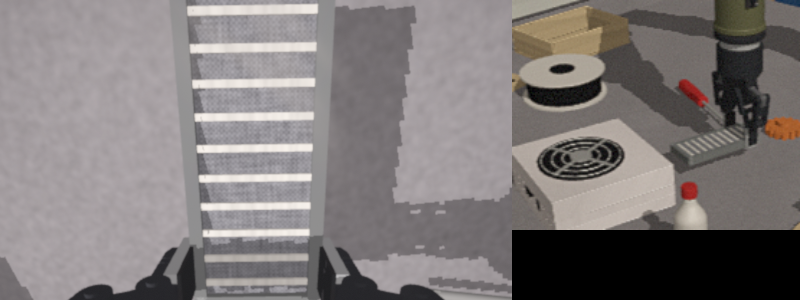

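```bash
python3 -c "
from h import *
E=np.load('w4.npy');K=camera_model('wrist')['mtx'];
im=cv2.imread('pics/s4.png').astype(int)[:,:512]
b=lambda p:back(p,K,E,45.1)
for r,l,q in((0,172,335),(240,195.5,323.5)): print(r,b((l,r)).round(1),b((q,r)).round(1),np.linalg.norm(b((l,r))-b((q,r))).round(1))
g=cv2.GaussianBlur(im.sum(2).astype(np.float32),(1,5),0)
for r in (5,60,120,180,230): print(r,g[r,160:205:1].astype(int).tolist()[::2], g[r,300:345].astype(int).tolist()[::2])
rung=[9.5,47.5,83,117,148,177.5,206,233,257.5]
print([np.round((b((255,r))[:2]-b((255,rung[0]))[:2])@[-.967,.255],1) for r in rung])"
```

```text
0 [549.4   9.7  45.1] [534.1 -47.6  45.1] 59.3
240 [456.3  31.2  45.1] [441.4 -25.   45.1] 58.1
5 [477, 477, 478, 477, 474, 441, 436, 436, 437, 437, 438, 439, 437, 385, 447, 452, 462, 483, 496, 520, 538, 543, 534] [644, 655, 660, 657, 656, 660, 661, 666, 669, 484, 426, 426, 426, 425, 424, 422, 423, 431, 454, 461, 463, 442, 421]
60 [487, 487, 487, 488, 491, 494, 492, 468, 449, 450, 451, 451, 452, 454, 451, 369, 350, 340, 350, 444, 438, 450, 465] [463, 460, 465, 453, 445, 439, 442, 433, 429, 447, 449, 450, 449, 448, 448, 444, 401, 367, 363, 359, 356, 349, 344]
120 [499, 497, 498, 497, 495, 494, 493, 492, 492, 488, 441, 439, 438, 439, 438, 439, 437, 455, 644, 642, 636, 624, 662] [564, 556, 544, 540, 539, 534, 530, 452, 454, 451, 451, 449, 447, 445, 433, 387, 378, 370, 361, 359, 358, 358, 354]
180 [498, 497, 497, 499, 501, 500, 494, 491, 493, 497, 500, 504, 470, 434, 434, 433, 433, 433, 432, 447, 675, 696, 700] [648, 637, 640, 631, 634, 605, 440, 431, 431, 431, 431, 433, 431, 384, 358, 355, 359, 364, 368, 369, 366, 362, 358]
230 [501, 505, 506, 504, 502, 496, 493, 490, 482, 477, 479, 490, 499, 504, 473, 431, 431, 429, 430, 430, 427, 421, 566] [679, 678, 681, 685, 659, 443, 428, 429, 430, 429, 429, 424, 364, 360, 357, 350, 349, 346, 345, 342, 344, 344, 344]
[np.float64(0.0), np.float64(12.7), np.float64(25.3), np.float64(38.2), np.float64(50.7), np.float64(63.3), np.float64(76.1), np.float64(88.9), np.float64(101.2)]
```

```bash
python3 -c "
from h import *
E=np.load('w4.npy');K=camera_model('wrist')['mtx'];s=get_state()
T=E@np.linalg.inv(camera_model('wrist')['tool_from_camera'])
Li=[(170,5),(175,60),(180.5,120),(185,180),(189.5,230)];Ri=[(334,5),(332.5,60),(329.5,120),(326.5,180),(324,230)]
def ray(p):
    d=(T[:3,:3].T@E[:3,:3])@np.linalg.solve(K,[*p,1.]);o=T[:3,:3].T@(E[:3,3]-T[:3,3]);return o,d
def f(v): # top plane tool z = h + a*x ; y edges = y0+b*x -+30
    h,a,y0,b=v;r=[]
    for pts,sg in((Li,-1),(Ri,1)):
        for p in pts:
            o,d=ray(p);t=(h+a*o[0]-o[2])/(d[2]-a*d[0]);q=o+t*d;r.append(q[1]-y0-b*q[0]-sg*30)
    return r
S=least_squares(f,[-6,0,0,0]);print(S.x.round(4),np.round(S.fun,2))
print(R.from_quat(s['tool_rot']).as_matrix().round(4).tolist())
C=[b for b in []]
for p in[(255,290)]:
    o,d=ray(p)
"

```

```text
[-7.8245  0.0099  1.2399 -0.0191] [-0.08  0.02  0.17 -0.1  -0.01 -0.2   0.18  0.1   0.   -0.09]
[[0.9667, -0.256, -0.0018], [-0.256, -0.9667, 0.0028], [-0.0025, -0.0022, -1.0]]
```

Cassette held, near level (vision: nose droop ≤0.01 rad). Move to a pre-insertion pose and compare cassette and unit edges in one top-camera picture.

```bash
python3 -c "
from h import *
togo([464.8,-17.2,31],-.2577)"
python3 -m pendant '{"dr":[[0,0.1,0],[0,0,0],[0,0,0],[0,0,0],[0,0,0]],"travel":[[0.5,0.3,0.1],[0.5,0.3,0.1],[0.4,0.1,0.1],[0,0,0],[0,0,0]],"hand":[0.4,0.4,0.4,0.4,0.4]}'
python3 -c "
from h import *
togo([464.8,-17.2,31],-.2577)
s=get_state();np.save('top5pos.npy',np.r_[s['position'],s['tool_rot']])
im=capture('top')[:,:,::-1];cv2.imwrite('pics/top5.png',im)
cv2.imwrite('pics/top5c.png',cv2.resize(im[95:265,230:390],None,fx=3.5,fy=3.5,interpolation=cv2.INTER_CUBIC))"
```

```text
t 17.92 pos [435.8   8.7  38.2] travel units [1.73 0.88 0.35] open 57.2 F [-0.9  0.3 -1.8]
dr units [-0.03  0.03 -0.01] travel in target axes [1.73 0.88 0.36]
time: 18.33
position: [461.5, -15.1, 29.5]
tool_rot: [0.992, -0.129, 0.002, -0.0]
ft_force: [-0.6, -0.6, -2.0]
opening: 57.5
t 18.33 pos [461.5 -15.1  29.5] travel units [ 0.19  0.06 -0.08] open 57.5 F [-0.6 -0.6 -2. ]
dr units [-0.01 -0.05 -0.02] travel in target axes [ 0.19  0.06 -0.08]
```

View pics/top5c.png

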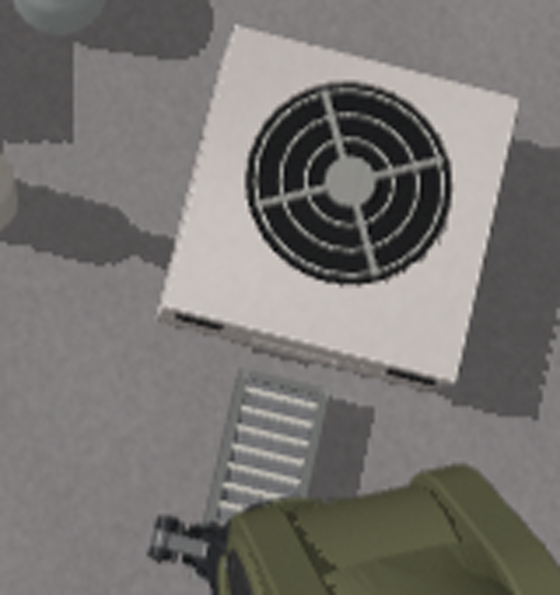

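```bash
cat > rect.py <<'E'
from h import *
m=camera_model("top");K,E=m["mtx"],m["extrinsics"];W=np.linalg.inv(E)
yaw=-.258;D=np.array([np.cos(yaw),np.sin(yaw)]);N=np.array([-D[1],D[0]])
M=np.array([595.2,-51.6])
def samp(im,z,u,v): # u along from mouth, v lateral(left)
    U,V=np.meshgrid(u,v);P=M+U[...,None]*D+V[...,None]*N
    Q=np.concatenate([P,np.full(U.shape+(1,),z),np.ones(U.shape+(1,))],-1)@W[:3].T@K.T
    return cv2.remap(im,(Q[...,0]/Q[...,2]).astype(np.float32),(Q[...,1]/Q[...,2]).astype(np.float32),cv2.INTER_LINEAR)
def edges(p,x,k=3,n=3):
    g=np.gradient(cv2.GaussianBlur(p.reshape(-1,1).astype(np.float32),(1,9),2).ravel(),x)
    i=[j for j in range(2,len(g)-2) if abs(g[j])==max(abs(g[j-2:j+3]))and abs(g[j])>1.2]
    i=sorted(i,key=lambda j:-abs(g[j]))[:n];return sorted((round(float(x[j]),1),round(float(g[j]),1)) for j in i)
E
python3 - <<'E'
from rect import *
im=cv2.cvtColor(cv2.imread("pics/top5.png"),cv2.COLOR_BGR2GRAY).astype(np.float32)
st=np.arange(-12,12,.5)
for u0 in(20,60,100,140): 
    u=np.arange(u0,u0+35,1.)
    print("u",u0,"right",edges(samp(im,72,u,-95+st).mean(1),-95+st),"left",edges(samp(im,72,u,95+st).mean(1),95+st))
for v0 in(-85,-40,0,50):
    v=np.arange(v0,v0+35,1.)
    print("v",v0,"back",edges(samp(im,72,190+st,v).mean(0),190+st),"front",edges(samp(im,72,0+st,v).mean(0),st))
for u0 in(-45,-35,-25):
    u=np.arange(u0,u0+10,1.)
    print("slab",u0,"right z37",edges(samp(im,37,u,-30+st).mean(1),-30+st),"left z37",edges(samp(im,37,u,30+st).mean(1),30+st))
print("slab front",edges(samp(im,37,np.arange(-30,0,.5),np.arange(-20,20,1.)).mean(0),np.arange(-30,0,.5)))
g=samp(im,72,np.arange(0,190,.5),np.arange(-95,95,.5)); b=(g<90).astype(np.uint8)
c=max(cv2.findContours(b,0,2)[0],key=cv2.contourArea); e=cv2.fitEllipse(c); print("fan u,v",e[0][0]*.5,e[0][1]*.5-95,e[1])
E
```

```text
u 20 right [(-95.0, 29.5)] left [(97.0, -21.3)]
u 60 right [(-95.0, 30.6)] left [(97.5, -14.1)]
u 100 right [(-95.0, 30.3)] left [(97.0, -14.4)]
u 140 right [(-95.0, 26.3)] left [(97.0, -13.9)]
v -85 back [(190.5, -14.6)] front [(-10.0, -5.9), (-5.0, -16.6), (0.0, 29.8)]
v -40 back [(190.5, -15.3)] front [(-10.5, -4.7), (-7.5, 4.2), (0.5, 18.3)]
v 0 back [(190.0, -14.2)] front [(-8.5, 7.4), (-4.0, -3.8), (0.5, 18.4)]
v 50 back [(190.0, -13.2)] front [(-10.0, -4.7), (-5.5, -15.4), (-0.5, 29.4)]
slab -45 right z37 [(-26.5, 6.4), (-20.5, 4.4)] left z37 [(26.0, -5.4), (32.0, -1.4), (35.5, 5.7)]
slab -35 right z37 [(-26.5, 6.5), (-20.5, 5.7)] left z37 [(27.5, -5.2), (32.0, -1.6), (35.5, 5.3)]
slab -25 right z37 [(-29.0, -2.0), (-26.5, 2.3), (-23.5, -2.2)] left z37 [(27.5, 2.3), (32.0, -1.4), (35.5, 2.5)]
slab front [(-28.5, -6.8), (-8.0, -7.2), (-3.0, 6.4)]
fan u,v 107.73191833496094 -0.7322006225585938 (259.6515808105469, 261.46063232421875)
```

Same-camera comparison: slot axis at v≈0, cassette centre at v≈+3.5 mm (left). Shift right 3.5 mm and approach.

```bash
python3 -m pendant '{"dr":[[0,0.05,0],[0,0,0],[0,0,0]],"travel":[[0.1,0.18,-0.04],[0,0,0],[0,0,0]],"hand":[0.4,0.4,0.4]}'
python3 - <<'E'
from rect import *
togo([*(M-115*D),30.3],yaw);P=get_state()["position"][:2]-M;print("TCP u,v",P@D,P@N)
st=np.arange(-12,12,.5)
im=sum(cv2.cvtColor(capture("top"),cv2.COLOR_RGB2GRAY).astype(np.float32) for _ in range(3))/3
for u0 in(-50,-40,-30):
    u=np.arange(u0,u0+10,1.)
    print("slab",u0,"R",edges(samp(im,37,u,-30+st).mean(1),-30+st),"L",edges(samp(im,37,u,30+st).mean(1),30+st))
E
```

```text
time: 18.63
position: [462.0, -19.3, 30.0]
tool_rot: [0.992, -0.129, 0.004, 0.0]
ft_force: [-1.2, -0.5, -1.5]
opening: 57.1
t 18.63 pos [462.  -19.3  30. ] travel units [ 1.1  -0.14 -0.01] open 57.1 F [-1.2 -0.5 -1.5]
dr units [-0.01 -0.09 -0.02] travel in target axes [ 1.1  -0.14 -0.01]
TCP u,v -137.0485221499973 -2.718413469836225
slab -50 R [(-30.5, 6.2), (-24.0, 9.2), (-20.0, 1.3)] L [(22.0, -7.9), (28.0, -1.7), (31.5, 5.3)]
slab -40 R [(-30.5, 6.0), (-23.5, 5.9)] L [(22.5, -6.6), (28.0, -1.3), (31.5, 5.4)]
slab -30 R [(-35.5, -2.2), (-30.0, 4.4), (-23.0, 2.1)] L [(20.5, -3.8), (24.0, 2.7), (32.0, 5.2)]
```

```bash
python3 -m pendant '{"dr":[[0,0,0],[0,0,0],[0,0,0]],"travel":[[0.3,0,0],[0.3,0,0],[0,0,0]],"hand":[0.4,0.4,0.4]}'
python3 - <<'E'
from rect import *
togo([*(M-115*D-2.7*N),30.3],yaw);P=get_state()["position"][:2]-M;print("TCP u,v",P@D,P@N)
E
```

```text
time: 19.03
position: [474.8, -22.0, 30.5]
tool_rot: [0.992, -0.129, 0.004, -0.0]
ft_force: [1.4, -0.8, -2.2]
opening: 57.6
t 19.03 pos [474.8 -22.   30.5] travel units [0.45 0.03 0.01] open 57.6 F [ 1.4 -0.8 -2.2]
dr units [-0.01 -0.1  -0.  ] travel in target axes [0.45 0.03 0.01]
TCP u,v -124.00680769713335 -2.1058938137889562
```

```bash
cat > uv.py <<'E'
from rect import *
s=get_state();P=s["position"][:2]-M;f=s["ft_force"]
print("u,v,z",(P@D).round(1),(P@N).round(1),s["position"][2].round(1),"F u,v,z",(f[:2]@D).round(1),(f[:2]@N).round(1),f[2].round(1),"yaw",round(2*np.arctan2(s["tool_rot"][1],s["tool_rot"][0]),4),"nose up",R.from_quat(s["tool_rot"]).as_matrix()[2,0].round(4),"open",round(s["opening"],1))
E
python3 -m pendant '{"dr":[[0,0,0],[0,0,0],[0,0,0]],"travel":[[0.2,0.02,0],[0.2,0,0],[0,0,0]],"hand":[0.4,0.4,0.4]}'; python3 uv.py
python3 -m pendant '{"dr":[[0,0,0],[0,0,0]],"travel":[[0.2,0,0],[0,0,0]],"hand":[0.4,0.4]}'; python3 uv.py
```

```text
time: 19.28
position: [483.4, -24.6, 30.5]
tool_rot: [0.992, -0.129, 0.004, -0.0]
ft_force: [1.5, -0.2, -2.3]
opening: 57.2
u,v,z -115.0 -2.4 30.5 F u,v,z 1.5 0.2 -2.3 yaw -0.2579 nose up 0.0076 open 57.2
time: 19.45
position: [487.8, -25.8, 30.4]
tool_rot: [0.992, -0.129, 0.004, -0.0]
ft_force: [1.1, 0.2, -2.2]
opening: 57.0
u,v,z -110.5 -2.5 30.4 F u,v,z 1.0 0.5 -2.2 yaw -0.2581 nose up 0.0075 open 57.0
```

No contact resistance; apparently entering. Continue.

```bash
python3 -m pendant '{"dr":[[0,0,0],[0,0,0],[0,0,0]],"travel":[[0.3,0,0],[0.3,0,0],[0,0,0]],"hand":[0.4,0.4,0.4]}'; python3 uv.py
python3 -m pendant '{"dr":[[0,0,0],[0,0,0],[0,0,0]],"travel":[[0.3,0,0],[0.3,0,0],[0,0,0]],"hand":[0.4,0.4,0.4]}'; python3 uv.py
```

```text
time: 19.7
position: [500.5, -29.2, 30.5]
tool_rot: [0.992, -0.129, 0.004, -0.0]
ft_force: [0.7, 0.5, -2.3]
opening: 57.1
u,v,z -97.3 -2.5 30.5 F u,v,z 0.6 0.7 -2.3 yaw -0.258 nose up 0.0076 open 57.1
time: 19.95
position: [513.5, -32.7, 30.5]
tool_rot: [0.992, -0.129, 0.004, -0.0]
ft_force: [-0.2, 0.5, -2.3]
opening: 56.9
u,v,z -83.8 -2.6 30.5 F u,v,z -0.3 0.5 -2.3 yaw -0.2581 nose up 0.0076 open 56.9
```

```bash
python3 -m pendant '{"dr":[[0,0,0],[0,0,0],[0,0,0],[0,0,0]],"travel":[[0.4,0,0],[0.4,0,0],[0.4,0,0],[0,0,0]],"hand":[0.4,0.4,0.4,0.4]}'; python3 uv.py
python3 -m pendant '{"dr":[[0,0,0],[0,0,0],[0,0,0],[0,0,0]],"travel":[[0.4,0,0],[0.4,0,0],[0.35,0,0],[0,0,0]],"hand":[0.4,0.4,0.4,0.4]}'; python3 uv.py
```

```text
time: 20.28
position: [539.4, -39.6, 30.7]
tool_rot: [0.992, -0.129, 0.004, -0.0]
ft_force: [1.3, -0.2, -2.8]
opening: 57.2
u,v,z -57.0 -2.6 30.7 F u,v,z 1.3 0.2 -2.8 yaw -0.2582 nose up 0.0077 open 57.2
time: 20.62
position: [563.4, -46.1, 30.5]
tool_rot: [0.992, -0.129, 0.004, -0.0]
ft_force: [1.2, -0.4, -2.2]
opening: 57.1
u,v,z -32.1 -2.8 30.5 F u,v,z 1.3 -0.0 -2.2 yaw -0.2586 nose up 0.0071 open 57.1
```

```bash
python3 -m pendant '{"dr":[[0,0,0],[0,0,0],[0,0,0]],"travel":[[0.4,0,0],[0.25,0,0],[0,0,0]],"hand":[0.4,0.4,0.4]}'; python3 uv.py
python3 -c "
from h import *
im=capture('wrist')[:,:,::-1];t=capture('top')[110:240,230:390,::-1]
cv2.imwrite('pics/s6.png',np.hstack([im,cv2.copyMakeBorder(cv2.resize(t,(288,234)),0,150,0,0,cv2.BORDER_CONSTANT)]))"
```

```text
time: 20.87
position: [576.8, -49.7, 30.4]
tool_rot: [0.992, -0.129, 0.003, -0.0]
ft_force: [-0.9, -0.1, -3.6]
opening: 57.3
u,v,z -18.2 -2.8 30.4 F u,v,z -0.8 -0.3 -3.6 yaw -0.2585 nose up 0.0064 open 57.3
```

View pics/s6.png

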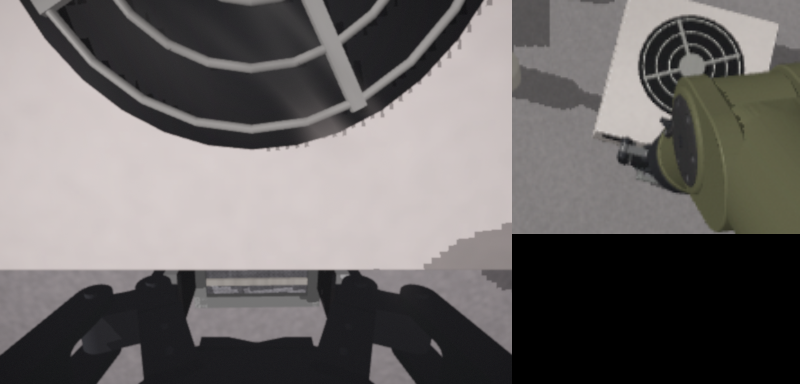

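The cassette is ~102 mm in (wrist: unit front edge at row 270, cassette rear end at row ~305). Release, back off, close, and push from behind.

```bash
python3 -m pendant '{"dr":[[0,0,0],[0,0,0],[0,0,0],[0,0,0]],"travel":[[0,0,0],[0,0,0],[0,0,0],[0,0,0]],"hand":[0.75,0.9,0.9,0.9]}' 30; python3 uv.py
python3 -m pendant '{"dr":[[0,0,0],[0,0,0],[0,0,0],[0,0,0],[0,0,0],[0,0,0],[0,0,0],[0,0,0],[0,0,0],[0,0,0]],"travel":[[-0.4,0,0],[-0.7,0,0],[-0.7,0,0],[-0.5,0,0],[0,0,0],[0,0,0],[0,0,0],[0,0,0],[0,0,0],[0,0,0]],"hand":[0.9,0.9,0.9,0.9,0.9,0,0,0,0,0]}' ; python3 uv.py
```

```text
time: 21.3
position: [575.6, -49.1, 31.0]
tool_rot: [0.992, -0.129, 0.003, -0.0]
ft_force: [-0.1, 0.7, -0.3]
opening: 77.2
u,v,z -19.6 -2.6 31.0 F u,v,z -0.3 0.7 -0.3 yaw -0.2579 nose up 0.0062 open 77.2
time: 22.13
position: [529.2, -36.5, 31.9]
tool_rot: [0.992, -0.129, 0.005, -0.0]
ft_force: [-0.5, 0.6, -0.6]
opening: 16.3
u,v,z -67.7 -2.3 31.9 F u,v,z -0.6 0.4 -0.6 yaw -0.258 nose up 0.0096 open 16.3
```

```bash
python3 -m pendant '{"dr":[[0,0,0],[0,0,0],[0,0,0],[0,0,0]],"travel":[[0,0,0],[0.2,0,0],[0.2,0,0],[0,0,0]],"hand":[0,0,0,0]}' ; python3 uv.py
python3 -m pendant '{"dr":[[0,0,0],[0,0,0],[0,0,0],[0,0,0],[0,0,0]],"travel":[[0.2,0,0],[0.2,0,0],[0.2,0,0],[0.2,0,0],[0,0,0]],"hand":[0,0,0,0,0]}' ; python3 uv.py
```

```text
time: 22.47
position: [538.7, -39.1, 31.9]
tool_rot: [0.992, -0.129, 0.005, -0.0]
ft_force: [-0.4, 0.5, 0.7]
opening: -0.3
u,v,z -57.8 -2.3 31.9 F u,v,z -0.5 0.4 0.7 yaw -0.2585 nose up 0.0105 open -0.3
time: 22.88
position: [554.8, -43.4, 31.7]
tool_rot: [0.992, -0.129, 0.004, -0.0]
ft_force: [-0.6, -0.0, 0.4]
opening: -0.1
u,v,z -41.1 -2.4 31.7 F u,v,z -0.6 -0.2 0.4 yaw -0.2585 nose up 0.0078 open -0.1
```

```bash
for i in 1; do python3 -m pendant '{"dr":[[0,0,0],[0,0,0],[0,0,0],[0,0,0]],"travel":[[0.2,0,0],[0.2,0,0],[0.2,0,0],[0,0,0]],"hand":[0,0,0,0]}' ; python3 uv.py; done
python3 -m pendant '{"dr":[[0,0,0],[0,0,0]],"travel":[[0.2,0,0],[0,0,0]],"hand":[0,0]}' ; python3 uv.py
```

```text
time: 23.22
position: [566.4, -46.3, 31.5]
tool_rot: [0.992, -0.129, 0.003, -0.0]
ft_force: [-1.6, 1.0, -0.1]
opening: 0.2
u,v,z -29.2 -2.2 31.5 F u,v,z -1.8 0.6 -0.1 yaw -0.258 nose up 0.0053 open 0.2
time: 23.38
position: [568.7, -47.0, 31.2]
tool_rot: [0.992, -0.128, 0.001, -0.0]
ft_force: [0.5, -0.1, -0.7]
opening: -0.4
u,v,z -26.8 -2.3 31.2 F u,v,z 0.5 -0.0 -0.7 yaw -0.2577 nose up 0.0015 open -0.4
```

```bash
python3 -m pendant '{"dr":[[0,0,0],[0,0,0],[0,0,0]],"travel":[[0.2,0,0],[0.2,0,0],[0.2,0,0]],"hand":[0,0,0]}' ; python3 uv.py
python3 -m pendant '{"dr":[[0,0.05,0],[0,0,0],[0,0,0]],"travel":[[0.2,0,0],[0.2,0,0],[0.2,0,0]],"hand":[0,0,0]}' ; python3 uv.py
```

```text
time: 23.63
position: [575.4, -48.8, 30.8]
tool_rot: [0.992, -0.128, -0.004, -0.0]
ft_force: [-8.2, 2.5, 5.6]
opening: 0.2
u,v,z -19.8 -2.4 30.8 F u,v,z -8.5 0.3 5.6 yaw -0.2566 nose up -0.0086 open 0.2
time: 23.88
position: [578.6, -49.7, 29.9]
tool_rot: [0.992, -0.127, -0.011, 0.0]
ft_force: [-14.6, 5.0, 10.5]
opening: -0.1
u,v,z -16.5 -2.4 29.9 F u,v,z -15.4 1.1 10.5 yaw -0.255 nose up -0.0224 open -0.1
```

```bash
python3 -m pendant '{"dr":[[0,0.15,0],[0,0.1,0]],"travel":[[0.25,0,0],[0.3,0,0]],"hand":[0,0]}' ; python3 uv.py
python3 -m pendant '{"dr":[[0,0.1,0],[0,0,0]],"travel":[[0.3,0,0],[0.3,0,0]],"hand":[0,0]}' ; python3 uv.py
```

```text
time: 24.05
position: [578.5, -50.0, 28.5]
tool_rot: [0.992, -0.126, -0.012, 0.002]
ft_force: [-19.9, 5.1, 15.0]
opening: 0.0
u,v,z -16.5 -2.7 28.5 F u,v,z -20.5 -0.1 15.0 yaw -0.2533 nose up -0.0239 open 0.0
time: 24.22
position: [578.4, -50.1, 27.1]
tool_rot: [0.992, -0.125, -0.02, 0.003]
ft_force: [-17.9, 5.2, 12.9]
opening: -0.3
u,v,z -16.7 -2.9 27.1 F u,v,z -18.6 0.5 12.9 yaw -0.251 nose up -0.0387 open -0.3
```

Hard stop at u=-16.5 (expected ≈-17), 20 N against a 3 N seal. Back off, rise and check the protrusion.

```bash
python3 -m pendant '{"dr":[[0,0.3,0],[0,0.2,0],[0,0,0],[0,0,0],[0,0,0],[0,0,0],[0,0,0],[0,0,0],[0,0,0]],"travel":[[-0.4,0,0],[-0.6,0,0],[-0.7,0,0],[-0.7,0,-0.3],[-0.5,0,-0.8],[0,0,-1],[0,0,-1],[0,0,0],[0,0,0]],"hand":[0,0,0,0,0,0,0,0,0]}' ; python3 uv.py
python3 -c "
from h import *
s=get_state();im=capture('wrist')[:,:,::-1];np.save('w7.npy',wristE(s))
t=capture('top')[:,:,::-1];cv2.imwrite('pics/top7.png',t);cv2.imwrite('pics/w7.png',im)
t=t[140:215,260:370]
cv2.imwrite('pics/s7.png',np.hstack([im,cv2.copyMakeBorder(cv2.resize(t,(288,196),interpolation=cv2.INTER_CUBIC),0,188,0,0,cv2.BORDER_CONSTANT)]))"
```

```text
time: 24.97
position: [523.3, -35.6, 91.7]
tool_rot: [0.992, -0.125, 0.004, 0.006]
ft_force: [0.4, -1.3, -0.9]
opening: -0.1
u,v,z -73.6 -2.8 91.7 F u,v,z 0.7 -1.2 -0.9 yaw -0.251 nose up 0.0093 open -0.1
```

View pics/s7.png

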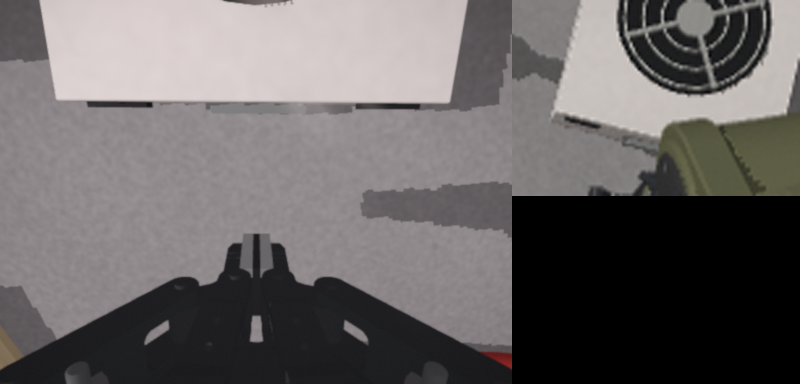

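```bash
python3 -c "
from rect import *
E=np.load('w7.npy');K=camera_model('wrist')['mtx']
def q(p,z):
    P=back(p,K,E,z)[:2]-M; return (P@D).round(1),(P@N).round(1)
print('front top corners',q((57,100),72),q((450,102),72))
im=cv2.cvtColor(cv2.imread('pics/w7.png'),cv2.COLOR_BGR2GRAY)
for c in (120,175,220,250,280,320,345,370): print(c,im[96:120,c].tolist(), q((c,110),37))
print(q((205,107),37),q((352,107),37))
print(im[105,190:370:3].tolist())
"
```

```text
front top corners (np.float64(0.9), np.float64(92.3)) (np.float64(1.3), np.float64(-97.3))
120 [214, 214, 212, 201, 168, 109, 42, 35, 43, 44, 56, 108, 138, 141, 143, 143, 143, 142, 142, 142, 142, 143, 143, 143] (np.float64(-3.9), np.float64(77.5))
175 [212, 212, 212, 205, 186, 156, 127, 132, 142, 143, 142, 142, 141, 142, 142, 142, 142, 140, 139, 137, 137, 138, 138, 139] (np.float64(-3.7), np.float64(44.9))
220 [210, 211, 210, 206, 194, 166, 123, 103, 111, 126, 127, 128, 127, 127, 126, 126, 127, 136, 144, 143, 143, 142, 142, 142] (np.float64(-3.5), np.float64(18.1))
250 [211, 210, 210, 209, 200, 172, 126, 103, 103, 117, 125, 126, 126, 126, 126, 126, 126, 133, 138, 142, 145, 147, 149, 150] (np.float64(-3.4), np.float64(0.1))
280 [206, 206, 206, 206, 198, 175, 141, 117, 111, 122, 128, 128, 127, 127, 126, 126, 125, 120, 129, 141, 142, 142, 143, 143] (np.float64(-3.3), np.float64(-17.8))
320 [207, 207, 207, 207, 201, 186, 163, 140, 133, 129, 130, 130, 129, 129, 128, 128, 129, 141, 152, 152, 152, 152, 151, 150] (np.float64(-3.1), np.float64(-41.8))
345 [206, 206, 206, 206, 201, 190, 162, 127, 114, 100, 97, 97, 96, 95, 96, 97, 102, 124, 141, 143, 143, 142, 143, 143] (np.float64(-3.0), np.float64(-56.8))
370 [203, 203, 203, 204, 202, 192, 161, 105, 74, 70, 70, 70, 82, 120, 143, 145, 145, 145, 143, 143, 142, 141, 141, 142] (np.float64(-2.9), np.float64(-71.9))
(np.float64(-1.8), np.float64(26.9)) (np.float64(-1.2), np.float64(-60.9))
[140, 141, 141, 142, 139, 124, 93, 115, 112, 113, 126, 126, 127, 128, 127, 128, 128, 127, 119, 109, 117, 124, 124, 126, 125, 125, 126, 126, 119, 113, 122, 131, 134, 139, 143, 143, 149, 147, 134, 130, 130, 129, 131, 131, 123, 117, 113, 110, 105, 102, 103, 103, 99, 100, 105, 86, 55, 61, 68, 71]
```

Measured protrusion ≈6.4 mm (6 expected at the stops), cassette centred in the slot. Hand in.

```bash
python3 -c "
from workcell import job,get_state
print(get_state()['time']);print(job.job_done())"
```

```text
25.0667
the job is handed in; nothing more can be done
None
```

The long cassette is fully home in the fume filter unit, and I handed the job in at about 25 s of the 64 s allowed. I lifted it out of the rack and laid it flat on the bench in front of the slot. Then I regripped it by its long edges, slid it in about 102 mm and pushed it the rest of the way with closed fingertips.

**Last checks**
- **Hard stop:** the push stopped advancing at about 20 N, against the roughly 3 N seal. The fingers were within 1 mm of where the stop should be.
- **Fit:** the wrist camera measured about 6.4 mm still showing (6 mm expected), with the cassette centred in the slot to within about 0.5 mm.
- **Clear of everything:** the gripper was about 55 mm clear of the cassette at hand-in.
- **Short cassette:** it was still upright in its bay when I lifted the long one out. I did not look at it closely again after that.

**What disagreed**
- **First regrip:** the opening read 55.6 mm and I took it as the fingertips slipping over the edge, so I regripped lower. The good grip then read 57–58 mm on the 60 mm width, so the opening seems to read low.
- **Camera calibration:** the robot's own position and the top camera differed by about 2–3 mm sideways. I aligned the cassette using the top camera alone, and it went in without catching.
- **Final push:** at the stop the tool tipped by about 0.04 rad and slid down about 4 mm, with an upward force of up to 15 N.

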